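# Hang a brass cuff on the lacquering bar and spray it

### The job

Take the wide brass cuff from the tray and hang it, gap downward, over the middle of the stand's horizontal bar, in front of the spray nozzle; lower it onto the bar rather than dropping it, and let go. Then press the spray bottle's cap fully down and let it come up again. Leave the slim cuff where it is.

Things in the scene. Friction and masses are not known exactly. Their poses are not given: they have to be found in the camera images.
- wide_cuff: Brass C-shaped cuff, 30 mm wide band, 110 g, standing in the tray on its two ends like an arch, gap down. 62 mm across outside (y), 53 high, 3 thick; gap between ends 40, inside 56. Origin: midway between the ends at their underside; x along its axis (across the band), y across the flanks, z up. Flanks are upright from z = 10 to 22 mm: grip there from above, fingers outside, closing along y.
- crown (a point): Point on the wide cuff at the underside of its crown, 49.5 mm above the cuff's origin along its z; it comes to lie on top of the bar. Axes as the cuff's.
- slim_cuff: Brass cuff of the same outline but with a 16 mm band, about 60 g, standing in the same tray about 100 mm from the wide one. Origin and axes as for the wide cuff. Leave it alone.
- tray: Fixed shallow white tray 220 x 200 mm (x, y), walls 14 mm high and 4 mm thick, floor 4 mm thick. Origin: centre of the underside; the two cuffs stand along its x axis.
- stand: Fixed wooden board 200 x 230 x 14 mm (x, y, z) that carries the bar (at y = -70 mm) and the spray bottle (at y = +70 mm). Origin: centre of the underside, z up, x along the bar. It may stand on either side of the robot, the tray on the other.
- bar_mid (a point): Top of the steel bar at mid-length, 130 mm above the bench, in front of the nozzle. The bar is round, 12 mm thick, 190 mm long along x, on two 12 mm posts 85 mm either side of this point that do not rise above it. y points to the spray bottle, whose axis is 140 mm away.
- cap_top (a point): Centre of the flat top of the spray bottle's black cap, a cylinder 30 mm in diameter and 20 mm high, top 128 mm above the bench when up; a short nozzle on it points to the bar. Axes as the stand's; pressed straight down.
- cap (a joint): Travel of the cap in m: 0 up, 0.006 fully down. Sprung: about 1.2 N to start, 5 N fully down; comes up by itself.

How it is judged:
By the outcome, as a careful person would: the job done as asked, in the order asked, and still so for the second after the job is handed in, with the robot touching nothing.
It also fails if it takes over 45 s, if anything falls off the work surface, if the arm or the gripper's body presses on something with over 40 N, if the wrist force passes 120 N, or if a joint passes its speed limit or range.

### The arm

A 6-joint arm with a two-finger parallel gripper is mounted at the origin on the work surface. World frame = base frame: x ahead of the robot, y to its left, z up, the work surface at z = 0. Lengths are in m, angles in rad, forces in N, time in s.
With the tool pointing down it reaches from about 0.275 to 0.875 m from the base axis. Payload 12.5 kg.
Tool frame: the origin (TCP) lies at the very end of the fingers, on their centre line; the grasp point (between the pads) lies 19 mm behind it; z points along the fingers, y is the line along which they close (so a half turn about z gives the same grasp; the last joint's range is limited). The gripper opens to 85 mm and grips with 20 to 120 N. Pads are 22 mm wide; open, the fingers measure 114 mm over their backs; the gripper's body (76 mm by 85 mm) begins 54 mm behind the grasp point. The pads swing forward as they close: fully open they stand 13 mm farther back than shut.
Start: joints at [1.231, 0.351, 1.652, -0, 1.139, -0.085], TCP at [0.139, 0.532, 0.231] pointing down, gripper open.
Joint ranges: [-2.75, 2.75], [-0.79, 2.1], [0.01, 2.65], [-1.57, 4.71], [0.07, 3.14], [-2.87, 2.87]. Speed limits (rad/s): [2.22, 2.22, 2.79, 3.14, 3.14, 3.14].

### API

Orientations are given as a 3x3 rotation matrix whose columns are the frame's x, y, z axes.
In Python, from bench import manip gives the robot as it stands. Calls block until the motion is done:
- manip.move_ptp(position, orientation): joint-space move of the TCP to a pose.
- manip.move_l(position, attitude=None, max_speed=0.15): straight line of the TCP; attitude=None keeps the orientation; max_speed is the mean speed in m/s.
- manip.move_j(angles): joint-space move.
- manip.set_gripper(opening, effort=None): opening from 0.0 (shut) to 1.0 (fully open); effort is the grip in N (None keeps the last); returns when the fingers have stopped.
- manip.dwell(seconds).
- manip.inverse_kinematics(position, orientation): joint angles nearest the present ones, or None.
- manip.grab_frame(name): name is "scene" or "top" or "wrist"; returns (picture, depth): 384x512x3 uint8, red, green, blue; 384x512 float32, m along the optical axis (not along the pixel's ray), 0 where there is no reading.
- manip.get_calibration(name): a dict with "camera_matrix" (3x3 intrinsics, pixels), "R" (3x3) and "t" (3): a world point X has camera coordinates R X + t. Camera axes: x right, y down, z forward; pixel columns grow to the right and rows downward; lengths in m; the calibration is good to about 2 mm. A picture is of the moment at which its call begins: read the wrist's pose just before it. get_calibration takes no time and is no camera call; for the wrist camera it gives the pose at the moment of the call.
A pose or a line that the arm cannot do raises manip.Unreachable and nothing moves.
- manip.sign_off(): hands the job in; it is judged then, once.
Trained networks look in the newest picture that a camera, given by its name, has taken for a name from the list of things; names that differ only in an ending like _2 or _b are one class to them, and where a whole thing is asked for, a point or a joint stands for the part that bears it (a point fixed in the world has none). Each returns a list of dicts, best first, with "confidence" (0 to 1); they miss things now and then, are a little off and sometimes report something else, mostly with a low value. They report only what shows in the picture. A call takes as long as a camera call.
- manip.look_for(camera, name): "at" ([x, y, z] in m, in world coordinates, good to about 4 mm: the middle of the surface that is visible of it).
Readings, each from a call of its own:
- manip.current_time(): time.
- manip.current_qpos(): joint angles.
- manip.current_joint_vel(): joint speeds.
- manip.current_joint_torque(): joint torques, N m.
- manip.current_ee_pos(): TCP position.
- manip.current_tcp_rot(): TCP orientation.
- manip.current_force(): force on the tool from outside, world axes, zero at the start.
- manip.current_ft_torque(): the same for the moment, N m.
- manip.current_grip_width(): opening from 0.0 (shut) to 1.0 (fully open).
- manip.current_grip_force(): force on a finger pad.
Only numpy, scipy, OpenCV 4.12 (cv2) and the standard library are available. Lean on these libraries where they do the work, as an engineer would, in place of code of your own. Each camera call takes 0.05 s, during which the arm holds its last target. There are 200 camera calls.

## Working session

There is one attempt and no reset: what is moved stays moved. The work goes in short steps, each a Python script; the robot and the scene stay as the last script left them, time stands still between calls to the robot, and variables do not carry over. Pictures are saved under pics/ and viewed, at most 10 in all, crops included, and the job is handed in when it is done.

```bash
mkdir -p pics
cat > h.py <<'E'
import numpy as np, cv2
from bench import manip as m
np.set_printoptions(precision=4,suppress=True)
def cloud(cam):
    c0=m.get_calibration(cam); p,d=m.grab_frame(cam)
    K,R,t=[np.asarray(c0[k],float) for k in("camera_matrix","R","t")]
    v,u=np.mgrid[:d.shape[0],:d.shape[1]]
    X=np.stack([(u-K[0,2])/K[0,0]*d,(v-K[1,2])/K[1,1]*d,d],-1)
    W=(X-t)@R; W[d<=0]=np.nan
    return p,W
def px(cam,X):
    c=m.get_calibration(cam); q=c["camera_matrix"]@(np.asarray(c["R"])@X+c["t"]); return q[:2]/q[2]
def down(yaw): # tool y at yaw from world x
    y=np.array([np.cos(yaw),np.sin(yaw),0]); z=np.array([0,0,-1.]); return np.stack([np.cross(y,z),y,z],1)
E
python3 - <<'E'
from h import *
for cam in("scene","top"):
    p,W=cloud(cam); cv2.imwrite(f"pics/{cam}0.png",p[...,::-1]); np.save(f"{cam}.npy",W)
    for n in("wide_cuff","slim_cuff","tray","stand","bar_mid","cap_top","crown"):
        try: print(cam,n,[(np.round(r["at"],3),round(r["confidence"],2),px(cam,np.array(r["at"])).round()) for r in m.look_for(cam,n)[:3]])
        except Exception as e: print(cam,n,e)
print(m.current_tcp_rot(),m.current_time())
E
```

```text
scene wide_cuff [(array([0.548, 0.148, 0.035]), 0.58, array([326., 219.]))]
scene slim_cuff [(array([0.646, 0.187, 0.038]), 0.55, array([365., 238.]))]
scene tray [(array([0.608, 0.162, 0.003]), 0.77, array([343., 244.]))]
scene stand [(array([ 0.581, -0.178,  0.014]), 0.63, array([187., 268.]))]
scene bar_mid [(array([ 0.585, -0.176,  0.016]), 0.67, array([188., 268.]))]
scene cap_top [(array([ 0.561, -0.097,  0.12 ]), 0.7, array([222., 209.]))]
scene crown [(array([0.545, 0.148, 0.037]), 0.73, array([325., 218.]))]
top wide_cuff [(array([0.543, 0.153, 0.051]), 0.74, array([173., 207.])), (array([ 0.557, -0.17 ,  0.021]), 0.65, array([339., 196.]))]
top slim_cuff [(array([0.639, 0.19 , 0.051]), 0.51, array([153., 157.]))]
top tray [(array([0.594, 0.176, 0.001]), 0.78, array([165., 183.]))]
top stand [(array([ 0.558, -0.17 ,  0.019]), 0.7, array([338., 196.]))]
top bar_mid [(array([ 0.552, -0.168,  0.013]), 0.93, array([337., 199.]))]
top cap_top [(array([ 0.552, -0.102,  0.13 ]), 0.73, array([312., 196.]))]
top crown [(array([0.54 , 0.152, 0.052]), 0.75, array([174., 208.]))]
[[-0.9677  0.252  -0.    ]
 [ 0.252   0.9677  0.    ]
 [ 0.      0.     -1.    ]] 0.8
```

View pics/scene0.png

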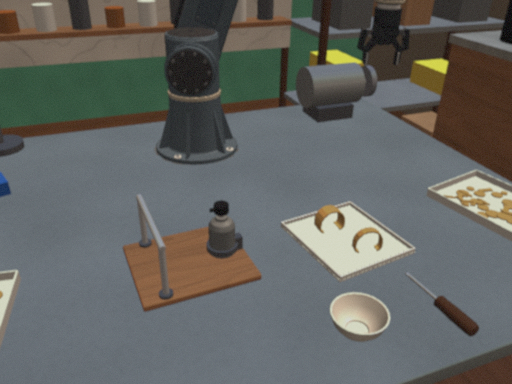

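View pics/top0.png

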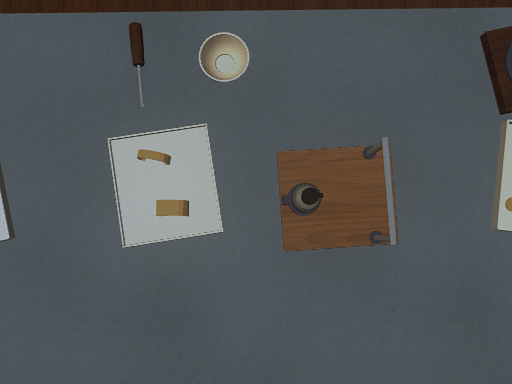

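The scene view shows the wide cuff at about (326,219), nearer the robot, and the slim one at (367,238). The bar runs from (140,198) to (165,290), with the cap at (221,208). In the top view the wide cuff is at (173,207), the slim at (153,157), the bar runs from (386,140) to (392,243), and the cap is at (310,196). This agrees with the detections, except that `bar_mid` returned the board. I'll fit the poses from depth.

Run:
```python
from h import *
def rect(P,n):
    r=cv2.minAreaRect((P[:,:2]*1000).astype(np.float32)); print(n,len(P),"c",np.round(r[0],1),"size",np.round(r[1],1),"ang",round(r[2],1),"zmed",np.median(P[:,2]).round(4),"zmax",P[:,2].max().round(4))
for cam in("top","scene"):
    W=np.load(cam+".npy").reshape(-1,3); W=W[~np.isnan(W[:,0])]
    def box(c,r,a,b): return W[(np.hypot(W[:,0]-c[0],W[:,1]-c[1])<r)&(W[:,2]>a)&(W[:,2]<b)]
    print(cam)
    rect(box((.543,.150),.045,.022,.07),"wide"); rect(box((.543,.150),.045,.045,.07),"widetop")
    rect(box((.640,.187),.045,.022,.07),"slim")
    rect(box((.552,-.102),.05,.121,.14),"cap"); 
    B=box((.55,-.24),.13,.122,.14); B=B[B[:,1]<-.15]; rect(B,"bar")
    S=box((.555,-.17),.17,.009,.019); rect(S,"board")
```

```text
top
wide 513 c [541.9 157.8] size [59.9 29.5] ang 88.7 zmed 0.053 zmax 0.0602
widetop 417 c [541.7 159.2] size [50.1 29. ] ang 88.6 zmed 0.0545 zmax 0.0602
slim 279 c [643.1 193.7] size [62.4 16.4] ang 78.1 zmed 0.0526 zmax 0.0616
cap 241 c [ 555.2 -100.7] size [28.9 34.6] ang 37.9 zmed 0.129 zmax 0.1326
bar 744 c [ 559.3 -238.4] size [189.4  13.4] ang 2.5 zmed 0.1297 zmax 0.1344
board 9319 c [ 556.5 -168.4] size [200.2 230.3] ang 2.4 zmed 0.015 zmax 0.019
scene
wide 315 c [543.9 159. ] size [63.3 35.4] ang 89.0 zmed 0.0476 zmax 0.0588
widetop 177 c [544.9 158.9] size [49.  32.2] ang 87.4 zmed 0.0538 zmax 0.0588
slim 218 c [645.  194.5] size [61.6 20.2] ang 77.5 zmed 0.0477 zmax 0.0594
cap 145 c [ 554.2 -100.1] size [34. 31.] ang 56.5 zmed 0.1282 zmax 0.1302
bar 392 c [ 560.8 -237.4] size [192.6  11.7] ang 2.5 zmed 0.1296 zmax 0.1334
board 5914 c [ 558.1 -167.7] size [203.2 229.2] ang 2.5 zmed 0.0145 zmax 0.019
```

Run:
```python
from h import *
m.set_gripper(1.0,30)
m.move_ptp([.5425,.158,.20],down(np.radians(88.7)))
p,W=cloud("wrist"); cv2.imwrite("pics/w1.png",p[...,::-1])
P=W.reshape(-1,3); P=P[~np.isnan(P[:,0])]
for lo in(.022,.045):
    Q=P[(np.hypot(P[:,0]-.543,P[:,1]-.158)<.045)&(P[:,2]>lo)&(P[:,2]<.07)]
    print(cv2.minAreaRect((Q[:,:2]*1000).astype(np.float32)),np.percentile(Q[:,2],[50,95]))
print([(r["at"],r["confidence"]) for r in m.look_for("wrist","wide_cuff")])
print(m.current_ee_pos(),m.current_force(),m.current_time(), m.current_qpos())
```

```text
((541.2318725585938, 157.99481201171875), (61.89940643310547, 30.29822540283203), 88.25696563720703) [0.0542 0.0581]
((541.2717895507812, 158.03305053710938), (50.31540298461914, 30.26978874206543), 88.4391860961914) [0.0551 0.0582]
[([0.5404, 0.1626, 0.0506], 0.85)]
[0.5423 0.1587 0.2001] [0.5333 0.1299 0.5481] 3.1083 [ 0.2023  0.4115  1.645   0.0001  1.085  -1.3468]
```

View pics/w1.png

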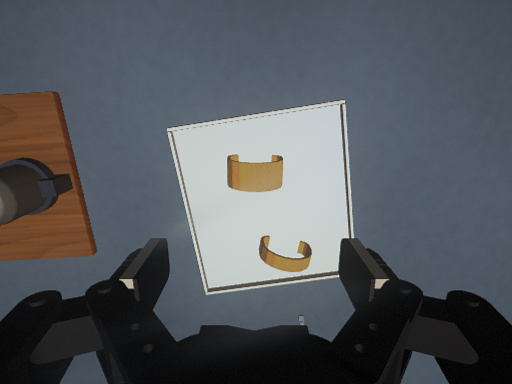

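The wrist view shows the wide cuff at (255,172) and the slim one at (285,253). The fitted size of 62 x 30 mm matches the wide cuff, centred at (0.5415, 0.158) and yawed 88.4°. I'll grasp it now.

Run:
```python
from h import *
R=down(np.radians(88.5))
m.move_l([.5415,.158,.09],R,.15)
m.move_l([.5415,.158,.0065],None,.06)
print(m.current_ee_pos(),m.current_force())
m.set_gripper(0.0,30)
print("grip",m.current_grip_width(),m.current_grip_force(),m.current_force(),m.current_ee_pos())
m.move_l([.5415,.158,.03],None,.05)
print("lift",m.current_grip_width(),m.current_grip_force(),m.current_force(),m.current_time())
p,_=m.grab_frame("scene"); cv2.imwrite("pics/s2.png",cv2.resize(p[150:290,240:440,::-1],None,fx=3,fy=3))
```

```text
[0.5417 0.1581 0.0068] [-0.9875 -0.1555  0.0056]
grip 0.7157919833158368 31.712800799869 [-1.6966 -1.4786  5.3852] [0.5417 0.158  0.0069]
lift 0.7160955388549954 32.80744038987905 [ 0.609  -0.478  -0.2727] 6.4917
```

View pics/s2.png

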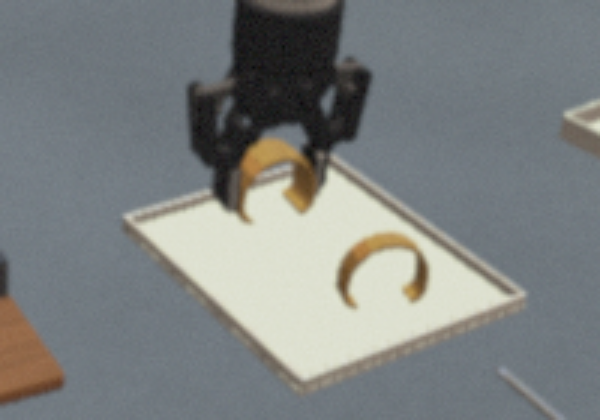

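The cuff is held level (crop (278,180)) and the slim cuff hasn't moved. Next I'll carry it over the bar.

Run:
```python
from h import *
R=down(np.radians(92.4))
m.move_l([.5415,.158,.25],None,.2)
m.move_ptp([.5597,-.238,.25],R)
m.move_l([.5597,-.238,.16],None,.12)
print(m.current_ee_pos(),m.current_grip_width(),m.current_grip_force(),m.current_time())
p,W=cloud("wrist"); q,W2=cloud("scene")
cv2.imwrite("pics/w3.png",np.hstack([cv2.resize(p[...,::-1],(400,300)),cv2.resize(q[120:300,90:330,::-1],(400,300))]))
P=W2.reshape(-1,3); P=P[~np.isnan(P[:,0])]
Q=P[(np.hypot(P[:,0]-.56,P[:,1]+.238)<.11)&(P[:,2]>.122)&(P[:,2]<.135)&(abs(P[:,1]+.238)<.015)]
print(cv2.minAreaRect((Q[:,:2]*1000).astype(np.float32)))
for c in("wrist","scene"): print([(r["at"],r["confidence"]) for r in m.look_for(c,"wide_cuff")])
```

```text
[ 0.5601 -0.2381  0.1608] 0.7194713012250609 32.82307495130226 10.1667
((562.2247924804688, -237.32701110839844), (190.15191650390625, 11.524258613586426), 2.591578960418701)
[([0.5576, -0.2353, 0.2066], 0.81)]
[([0.5669, -0.2404, 0.2], 0.96)]
```

View pics/w3.png

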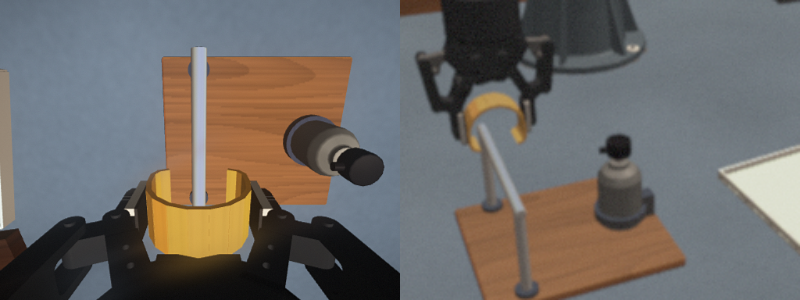

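The cuff sits squarely above the bar: wrist view (200,210) with the bar at (198,120). I'll lower it in small steps until it makes contact.

Run:
```python
from h import *
x,y=.560,-.2383
m.move_l([x,y,.089],None,.06)
f0=np.mean([m.current_force()[2] for _ in range(5)]); z=.089; print(f0)
while z>.077:
    z-=.001; m.move_l([x,y,z],None,.03)
    f=np.mean([m.current_force()[2] for _ in range(3)])
    print(round(z,4),m.current_ee_pos()[2].round(4),(f-f0).round(2))
    if f-f0>3: break
m.set_gripper(1.0)
print(m.current_grip_width(),m.current_time())
p,W=cloud("wrist"); q,W2=cloud("scene")
cv2.imwrite("pics/w4.png",np.hstack([cv2.resize(p[...,::-1],(400,300)),cv2.resize(q[120:300,90:330,::-1],(400,300))]))
```

```text
-1.489899912243883
0.088 0.0881 0.4
0.087 0.087 0.33
0.086 0.0859 0.33
0.085 0.0849 -0.36
0.084 0.0839 0.19
0.083 0.0836 8.06
0.999103161443761 13.5667
```

View pics/w4.png

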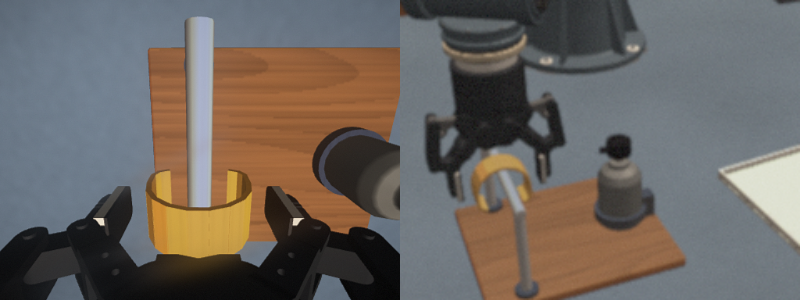

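The cuff is hanging on the bar, released and touching neither finger (contact came at the predicted height). I'll retreat and press the cap.

Run:
```python
from h import *
m.move_l([.560,-.2383,.22],None,.08)
x,y=.5537,-.0988
m.move_l([x,y,.22],None,.15)
m.set_gripper(0.0)
p,W=cloud("scene"); P=W.reshape(-1,3); P=P[~np.isnan(P[:,0])]
Q=P[(np.hypot(P[:,0]-x,P[:,1]-y)<.03)&(P[:,2]>.124)&(P[:,2]<.135)]; print("cap",len(Q),(Q.min(0)+Q.max(0))/2)
m.move_l([x,y,.135],None,.1)
f0=np.mean([m.current_force()[2] for _ in range(5)]); z=.131
while z>.114:
    m.move_l([x,y,z],None,.04)
    f=np.mean([m.current_force()[2] for _ in range(3)])-f0
    print(round(z,4),m.current_ee_pos()[2].round(4),f.round(2))
    if f>12: break
    z-=.001
m.dwell(.3)
q,_=m.grab_frame("scene")
print(m.current_force(),m.current_ee_pos())
m.move_l([x,y,.14],None,.06)
m.move_l([x,y,.24],None,.2)
r,_=m.grab_frame("scene")
c=lambda i:cv2.resize(i[150:300,110:260,::-1],(400,400))
cv2.imwrite("pics/p5.png",np.hstack([c(q),c(r)])); print(m.current_time(),m.current_force())
```

```text
cap 118 [ 0.5563 -0.0972  0.1274]
0.131 0.1311 0.43
0.13 0.13 -0.36
0.129 0.1289 -0.36
0.128 0.128 1.35
0.127 0.1271 1.87
0.126 0.1261 2.48
0.125 0.125 2.46
0.124 0.124 3.93
0.123 0.123 3.26
0.122 0.1221 4.46
0.121 0.1219 13.26
[-3.2754  1.5444 14.3825] [ 0.5539 -0.0989  0.1219]
22.7 [-0.5538  0.722  -0.3577]
```

View pics/p5.png

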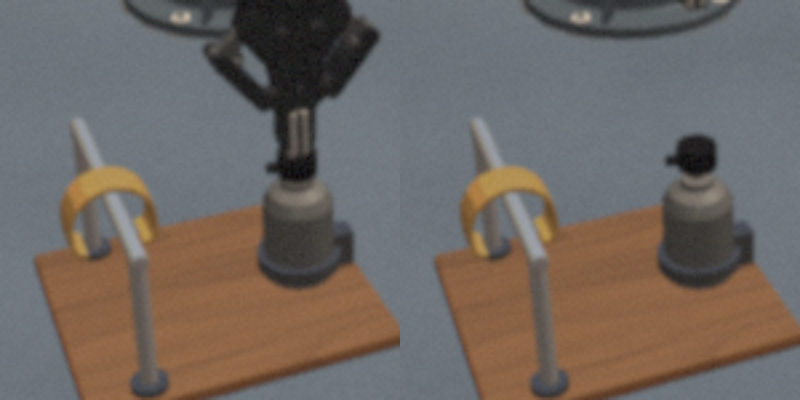

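The cap went down its full 6 mm to the stop and came back up. The cuff hangs at mid-bar, gap down, and the arm is clear.

```bash
python3 -c "
from h import *
print(m.sign_off())"
```

```text
the job is handed in; nothing more can be done
None
```

The job is done and handed in: the wide cuff hangs gap-down at mid-bar, lowered on and released, the cap was then pressed fully down and came back up, and the slim cuff was left alone (about 23 s of the 45 s used).

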